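# Feed the pin rack through the gated gauge chute

### The job

Press the yellow bar down with one fingertip so the red gate lifts, and while you keep it held open push the blue rack of pins by its orange plate with the other finger, along the chute past the gate until its nose is against the end stop. Then let go so the gate drops shut behind the pins. Only touch and push: do not grasp or lift the rack, never let the gate and the rack touch each other, and leave the loose gauges and the bottle alone.

Things in the scene. Friction and masses are not known exactly. Their poses are not given: they have to be found in the camera images.
- chute: Fixed open-topped straight chute, 400 mm long, black base, aluminium side walls. Origin under its centre, on the bench; +x: the way the rack is pushed; +y: the yellow bar's side; z up. In these axes (mm): chute floor z 12, inside y -30 to 30, walls 4 thick with tops at z 32, open at x -200. Two black gauge heads, 66 high, stand at x 120 to 180, |y| 40 to 84.
- end_stop (a point): Centre of the face of the end stop that the rack's nose must meet: chute x 190, y 0, z 27. The stop's top is at z 42 mm.
- shaft_mid (a point): Point on the axis of the gate's hinge shaft, at chute x -56, y 42, z 45. The shaft is a steel rod, 8 mm diameter (top at z 49), along the chute from x -205 to 92 on grey posts 50 mm high at x -208 and 95; a finger may stand either side of it.
- gate (a joint): Angle of the gate shaft, rad: 0 shut, grows as the yellow bar is pressed down, stop at 0.7. From 0.35 on the blade clears the rack's body and pins. A spring shuts it when let go: pressing mid-bar takes about 1 N at first, 3 N at 0.7. Blade and bar are both fixed to this shaft.
- bar_mid (a point): Centre of the top of the yellow press bar: flat plate 245 mm long (chute x -205 to 40), 44 wide, 4 thick, 12 to 56 mm out from the shaft axis. Gate shut, it slopes up outward by 0.33 rad (this point at chute y 73, z 58); at gate 0.33 it is level (z 47); at 0.55 it slopes down outward by 0.22 rad (z 40). A fingertip can press it anywhere along its length and slide along it.
- blade_tip (a point): Middle of the lower edge of the red gate blade, which hangs on an arm over the wall, 6 mm thick, at chute x 77 to 83. Shut, it spans chute y -28 to -4 and ends at z 24, 12 mm above the chute floor: it blocks the rack's body but stays 6 mm above the rack's low tail. Fully open its arm's tip rises to about z 95.
- rack: Loose blue rack of steel pins on the chute floor, about 0.35 kg, 54 mm wide, 176 long. Origin: underside, mid-length; +x along the chute's. In its axes (mm): body with pins x -2 to 88, 24 high; low tail x -82 to -2, 6 high; orange push plate at the back, x -88 to -82, 50 wide, 58 high. Nose on the end stop = origin at chute x 102; the shut gate is then 17 mm behind the body, 57 ahead of the plate.
- plate (a point): Centre of the rear face of the rack's orange push plate, the face to push: rack x -88, y 0, z 29 mm. With the rack home it is at chute x 14, so the pushing finger never has to pass the gate.
- ring_gauge: Bystander: steel ring gauge, 56 mm diameter, 22 high, beside the chute. Origin: centre of underside.
- oil_bottle: Bystander: small amber oil bottle, 38 mm diameter, 85 high. Origin: centre of underside.
- plug_gauge: Bystander: brass plug gauge, 32 mm diameter, 65 high. Origin: centre of underside.
There are look-alikes about, which are no part of the job. There is more than one size of the rack; the one meant has the size given above.

How it is judged:
On the way, in this order (a step that is already met when the one before it is completed fails the run):
1. a finger holds the gate open (over 0.35 rad) before the rack reaches it (value of joint gate above 0.35 rad and x of rack in the frame of chute below -0.012 m and contact force between the fingers and gate above 0.3 N), for 0.1 s.
2. the rack is pushed home past the gate while a finger still holds the gate open (value of joint gate above 0.25 rad and x of rack in the frame of chute above 0.096 m and contact force between the fingers and gate above 0.3 N), for 0.1 s.
At the end, for the whole second after the job is handed in: The rack lies flat on the chute floor with its nose within 6 mm of the end stop, at rest, and the gate is shut (under 0.08 rad) behind the pins (x of rack in the frame of chute above 0.096 m and z of rack in the frame of chute below 0.016 m and angle between rack's own z axis and vertical below 0.05 rad and value of joint gate below 0.08 rad and linear speed of rack below 0.01 m/s); the robot touches nothing.
It fails at once if the gate touches the rack (over 0.5 N) (contact force between gate and rack above 0.5 N).
It fails at once if the rack is lifted (over 8 mm) or tipped (z of rack in the frame of chute above 0.02 m or angle between rack's own z axis and vertical above 0.15 rad).
It fails at once if a bystander is moved more than 10 mm (distance of any of ring_gauge, oil_bottle, plug_gauge from where it was at the start of the episode above 0.01 m).
It also fails if it takes over 42 s, if anything falls off the work surface, if the arm or the gripper's body presses on something with over 40 N, if the wrist force passes 120 N, or if a joint passes its speed limit or range.

### The arm

A 6-joint arm with a two-finger parallel gripper is mounted at the origin on the work surface. World frame = base frame: x ahead of the robot, y to its left, z up, the work surface at z = 0. Lengths are in m, angles in rad, forces in N, time in s.
With the tool pointing down it reaches from about 0.3 to 1 m from the base axis. Payload 5.1 kg.
Tool frame: the origin (TCP) lies at the very end of the fingers, on their centre line; the grasp point (between the pads) lies 19 mm behind it; z points along the fingers, y is the line along which they close (so a half turn about z gives the same grasp; the last joint's range is limited). The gripper opens to 95 mm and grips with 3 to 60 N. Pads are 20 mm wide; open, the fingers measure 119 mm over their backs; the gripper's body (75 mm by 180 mm) begins 59 mm behind the grasp point.
Start: joints at [-1.364, 0.124, 1.65, -0, 1.367, -0.083], TCP at [0.186, -0.623, 0.215] pointing down, gripper open.
Joint ranges: [-2.61, 2.61], [-1.02, 2.33], [0.03, 2.71], [-1.35, 4.49], [0.32, 2.68], [-2.91, 2.91]. Speed limits (rad/s): [2.57, 2.57, 3.14, 3.14, 3.14, 3.14].

### API

Orientations are given as [roll, pitch, yaw] about the fixed x, y, z axes, in that order (R = Rz(yaw) Ry(pitch) Rx(roll)).
In Python, from bench import read_state, read_camera, camera_model, job_done, models gives the robot as it stands.
- The arm moves only by the tool move_arm, never from a script. Its argument "motion" is a list of rows, each an object with "dp": the shift along the tool's x, y, z in cm, a list of three; "yaw": the turn about the tool's z in rad; "claw": the opening, from 0 (shut) to 1 (fully open). In form: [{"dp": [x, y, z], "yaw": yaw, "claw": claw}, ...]. A call has 1 to 20 rows; each row is the pose to reach, as a shift and turn from the pose commanded when the call began, along the tool's axes at that moment; what a row does not reach only later rows make up. A row lasts 1/10 s, in which the tool goes at most 50 mm and 8.59 degrees, less where a joint would pass 70% of its speed; a pose out of reach is approached as far as the arm can. A call with a gripper value outside its range is refused whole. The fingers move at their own pace and stop on an object; the grip force is fixed at half the most. Time passes only in rows, so rows that repeat a pose let the fingers close. It gives the time, the measured TCP pose, the force, the opening and the grip force at its end, in the units of the state.
- read_state(): the state, without advancing time (a new reading comes with each control period).
- read_camera(name): name is "side" or "top"; returns (picture, depth): 400x640x3 uint8, blue, green, red; 400x640 float32, m along the optical axis (not along the pixel's ray), 0 where there is no reading.
- camera_model(name): a dict with "fx", "fy", "cx", "cy" (pixels), "rvec" (rotation vector, rad) and "tvec" (3), from world to camera coordinates, as OpenCV has them. Camera axes: x right, y down, z forward; pixel columns grow to the right and rows downward; lengths in m; the calibration is good to about 2 mm. A picture is of the moment at which its call begins. camera_model takes no time and is no camera call.
- job_done(): hands the job in; it is judged then, once.
Trained networks look in the newest picture that a camera, given by its name, has taken for a name from the list of things; names that differ only in an ending like _2 or _b are one class to them, and where a whole thing is asked for, a point or a joint stands for the part that bears it (a point fixed in the world has none). Each returns a list of dicts, best first, with "conf" (0 to 1); they miss things now and then, are a little off and sometimes report something else, mostly with a low value. They report only what shows in the picture. A call takes as long as a camera call. They do not tell look-alikes from the thing itself.
- models.cut_out(camera, name): "mask" (400x640 bool, what is visible of it) and "at" ([row, column] in pixels, amid what is visible of it).
- models.pinpoint(camera, name): "at" ([row, column] in pixels: a listed point, or the origin of a listed thing).
The state is a dict: "time": time; "qpos": joint angles; "joint_velocities": joint speeds; "tau": joint torques, N m; "tool_pos": TCP position; "eef_rot": TCP orientation; "wrist_force": force on the tool from outside, world axes, zero at the start; "ft_torque": the same for the moment, N m; "finger_gap": finger opening in m; "grip_force": force on a finger pad.
Only numpy, scipy, OpenCV 4.12 (cv2) and the standard library are available. Lean on these libraries where they do the work, as an engineer would, in place of code of your own. Each camera call takes 0.05 s, during which the arm holds its last target. There are 200 camera calls.

## Working session

There is one attempt and no reset: what is moved stays moved. The work goes in short steps, Python scripts to look and compute and a tool call to move; the robot and the scene stay as the last step left them, time stands still between calls to the robot, and variables do not carry over. Pictures are saved under pics/ and viewed, at most 10 in all, crops included, and the job is handed in when it is done.

Besides the shell and the picture viewer there is one more tool, called in YAML: its name, and indented under it one key for each argument. move_arm: Moves the arm, as the interface text tells. Its arguments: {"type":"object","properties":{"motion":{"type":"array"}},"required":["motion"]}

```bash
mkdir -p pics; cat > h.py <<'E'
import numpy as np, cv2
from bench import *
def cam(n):
    m=camera_model(n);R=cv2.Rodrigues(np.array(m["rvec"],float))[0];return m,R,np.array(m["tvec"],float)
def ray(n,at):
    m,R,t=cam(n);d=R.T@np.array([(at[1]-m["cx"])/m["fx"],(at[0]-m["cy"])/m["fy"],1]);return -R.T@t,d
def onz(n,at,z):
    o,d=ray(n,at);return o+d*(z-o[2])/d[2]
def dep(n,at,D):
    o,d=ray(n,at);return o+d*D[int(at[0]),int(at[1])]
def proj(n,p):
    m,R,t=cam(n);c=R@np.array(p)+t;return c[1]/c[2]*m["fy"]+m["cy"],c[0]/c[2]*m["fx"]+m["cx"]
E
python3 - <<'E'
from h import *
print(read_state())
for n in("top","side"):
    im,D=read_camera(n);cv2.imwrite(f"pics/{n}0.png",im)
    for k in("end_stop","shaft_mid","bar_mid","blade_tip","plate","rack","chute","ring_gauge","oil_bottle","plug_gauge"):
        for r in models.pinpoint(n,k)[:3]:
            print(n,k,round(r["conf"],2),np.round(r["at"]),np.round(dep(n,r["at"],D),3))
E
```

```text
{'time': 0.0, 'qpos': array([-1.36360023e+00,  1.24493705e-01,  1.65165859e+00, -3.23996306e-05,
        1.36747452e+00, -8.26001178e-02]), 'joint_velocities': array([-0.00070246,  0.00045557,  0.00155124,  0.00143023,  0.00035884,
       -0.00111307]), 'tau': array([-5.10008140e-04, -4.17603135e+01, -3.59932208e+01,  7.74206989e-02,
        4.90340882e-02, -1.50153651e-04]), 'tool_pos': array([ 0.18557475, -0.62228697,  0.21340353]), 'eef_rot': array([-3.13956281e+00, -1.36219936e-04,  2.89802653e-01]), 'wrist_force': array([ 0.53010102, -0.18354865,  0.03834004]), 'ft_torque': array([-0.01254419,  0.00594013, -0.03849339]), 'grip_force': 0.0, 'finger_gap': 0.09487905182014744}
top end_stop 0.96 [174. 218.] [0.627 0.195 0.017]
top shaft_mid 0.87 [211. 308.] [ 0.526 -0.042  0.05 ]
top bar_mid 0.64 [222. 311.] [ 0.497 -0.051  0.056]
top blade_tip 0.69 [177. 259.] [0.615 0.082 0.041]
top plate 0.91 [200. 334.] [ 0.552 -0.109  0.067]
top plate 0.69 [320. 180.] [0.256 0.281 0.056]
top plate 0.65 [299. 469.] [ 0.299 -0.443  0.072]
top rack 0.85 [193. 302.] [ 0.573 -0.027  0.038]
top rack 
[... 565 characters left out ...]
d 0.71 [243. 299.] [0.565 0.022 0.037]
side bar_mid 0.46 [225. 319.] [ 0.529 -0.023  0.051]
side blade_tip 0.7 [239. 297.] [0.571 0.007 0.036]
side blade_tip 0.68 [270. 265.] [0.616 0.092 0.026]
side plate 0.9 [209. 314.] [ 0.547 -0.096  0.047]
side plate 0.89 [154. 410.] [ 0.298 -0.442  0.047]
side plate 0.76 [377. 523.] [0.257 0.294 0.045]
side rack 0.95 [243. 299.] [0.565 0.022 0.037]
side rack 0.86 [330. 446.] [0.321 0.193 0.008]
side rack 0.84 [170. 379.] [ 0.393 -0.359  0.029]
side chute 0.65 [259. 294.] [0.567 0.071 0.035]
side ring_gauge 0.61 [239. 233.] [ 0.708 -0.014  0.015]
side oil_bottle 0.63 [211. 261.] [ 0.676 -0.133  0.015]
side plug_gauge 0.82 [276. 194.] [0.744 0.102 0.012]
```

View pics/top0.png

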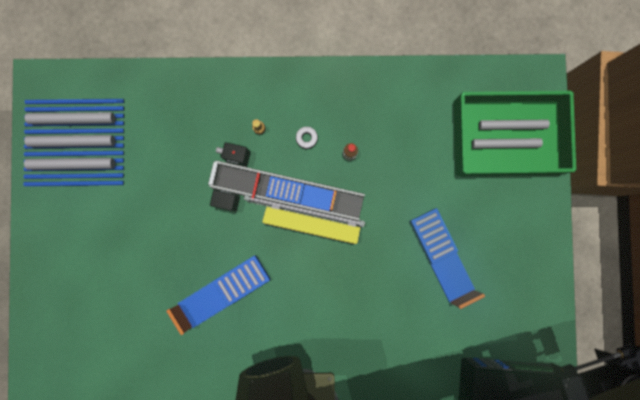

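View pics/side0.png

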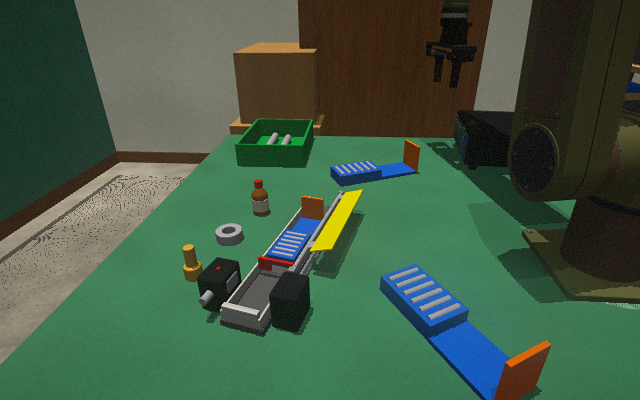

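The job's rack is the one in the chute (top view, about row 193, column 302). The two blue racks on the bench are look-alikes. The end stop is at the left of the top view, and the bar is on the robot's side. Next I fit the chute pose.

```bash
cat >> h.py <<'E'
from scipy.optimize import least_squares
C={"end_stop":(190,0,27),"shaft_mid":(-56,42,45),"bar_mid":(-82.5,73,58),"blade_tip":(80,-16,24)}
def T(p,q): # chute mm->world
    c,s=np.cos(p[2]),np.sin(p[2]);x,y,z=np.array(q)/1e3;return np.array([p[0]+c*x-s*y,p[1]+s*x+c*y,z])
def inv(p,w):
    c,s=np.cos(p[2]),np.sin(p[2]);d=np.array(w[:2])-p[:2];return np.array([c*d[0]+s*d[1],-s*d[0]+c*d[1],w[2]])*1e3
E
python3 - <<'E'
from h import *
obs=[]
for n in("top","side"):
    im,D=read_camera(n)
    for k in C:
        for r in models.pinpoint(n,k)[:3]: obs.append((n,k,np.array(r["at"]),r["conf"]))
f=lambda p:np.concatenate([(np.array(proj(n,T(p,C[k])))-a)*c for n,k,a,c in obs])
s=least_squares(f,[.58,.007,1.37],loss="soft_l1");p=s.x;print(p)
for n,k,a,c in obs: print(n,k,round(c,2),np.round(np.array(proj(n,T(p,C[k])))-a,1))
np.save("p.npy",p)
# refine checks: yellow mask, orange plate points in chute frame
for n in("top","side"):
    im,D=read_camera(n);h=cv2.cvtColor(im,cv2.COLOR_BGR2HSV)
    for nm,lo,hi in(("yel",(25,180,90),(35,255,255)),("ora",(6,150,80),(18,255,255))):
        m=cv2.inRange(h,lo,hi)
        P=np.array([inv(p,dep(n,(r,c),D)) for r,c in zip(*np.nonzero(m)) if D[r,c]>0])
        P=P[(abs(P[:,0])<250)&(abs(P[:,1])<110)&(P[:,2]>15)]
        print(n,nm,len(P),np.round(np.percentile(P,[3,50,97],axis=0)).tolist())
    for r in models.pinpoint(n,"plate")[:1]+models.pinpoint(n,"rack")[:1]:
        print(n,r["conf"],inv(p,onz(n,r["at"],.041)),inv(p,onz(n,r["at"],.012)))
o=cv2.imread("pics/top0.png")
for q in [(-200,34,32),(200,34,32),(-200,-34,32),(200,-34,32),(-205,95,66),(40,95,66),(-205,53,47),(40,53,47)]:
    r,c=proj("top",T(p,q));cv2.circle(o,(int(c*8),int(r*8)),8,(0,0,255),-1,cv2.LINE_AA,3)
cv2.imwrite("pics/ov.png",cv2.resize(o[130:270,180:400],None,fx=3.5,fy=3.5))
E
```

```text
[0.58452288 0.01521952 1.34407499]
top end_stop 0.63 [-0.8  1. ]
top shaft_mid 0.82 [-1.2 -0.4]
top bar_mid 0.94 [-1.6  1. ]
top blade_tip 0.89 [ 2.3 -2.6]
top blade_tip 0.25 [ 2.1 43.1]
side end_stop 0.65 [-0.8 -0.4]
side shaft_mid 0.7 [1.  1.7]
side shaft_mid 0.52 [-16.3  18.3]
side shaft_mid 0.42 [  8.4 -18.9]
side bar_mid 0.69 [-0.9  2.1]
side blade_tip 0.73 [ 2.  -0.8]Traceback (most recent call last):
  File "<stdin>", line 17, in <module>
IndexError: too many indices for array: array is 1-dimensional, but 2 were indexed
```

```bash
python3 - <<'E'
from h import *
p=np.load("p.npy")
for n in("top","side"):
    im,D=read_camera(n);h=cv2.cvtColor(im,cv2.COLOR_BGR2HSV)
    for nm,lo,hi in(("yel",(24,120,60),(36,255,255)),("ora",(5,120,60),(18,255,255))):
        m=cv2.inRange(h,lo,hi)
        P=np.array([inv(p,dep(n,(r,c),D)) for r,c in zip(*np.nonzero(m)) if D[r,c]>0]).reshape(-1,3)
        P=P[(abs(P[:,0])<250)&(abs(P[:,1])<120)&(P[:,2]>15)]
        if len(P)<5: print(n,nm,len(P));continue
        print(n,nm,len(P),np.round(np.percentile(P,[3,50,97],axis=0)).tolist(), "slope",np.polyfit(P[:,0],P[:,1],1))
    for r in models.pinpoint(n,"plate")[:1]+models.pinpoint(n,"rack")[:1]:
        print(n,r["conf"],inv(p,onz(n,r["at"],.041)),inv(p,onz(n,r["at"],.012)))
o=cv2.resize(cv2.imread("pics/top0.png")[130:270,180:400],None,fx=3.5,fy=3.5)
for q in [(-200,34,32),(200,34,32),(-200,-34,32),(200,-34,32),(-205,95,66),(40,95,66),(-205,53,49),(40,53,49)]:
    r,c=proj("top",T(p,q));cv2.circle(o,(int((c-180)*3.5),int((r-130)*3.5)),3,(0,0,255),-1)
cv2.imwrite("pics/ov.png",o)
E
```

```text
top yel 1534 [[-201.0, 58.0, 50.0], [-86.0, 77.0, 59.0], [29.0, 96.0, 67.0]] slope [-7.51208511e-03  7.63797835e+01]Traceback (most recent call last):
  File "<stdin>", line 7, in <module>
  File "h.py", line 10, in dep
    o,d=ray(n,at);return o+d*D[int(at[0]),int(at[1])]
        ~~~^^^^^^
  File "h.py", line 6, in ray
    m,R,t=cam(n);d=R.T@np.array([(at[1]-m["cx"])/m["fx"],(at[0]-m["cy"])/m["fy"],1]);return -R.T@t,d
          ~~~^^^
  File "h.py", line 4, in cam
    m=camera_model(n);R=cv2.Rodrigues(np.array(m["rvec"],float))[0];return m,R,np.array(m["tvec"],float)
ValueError: time passes only in moves, steps and waits
```

```bash
sed -i 's/^def cam(n):/import functools\n@functools.lru_cache(None)\ndef cam(n):/' h.py; python3 - <<'E'
from h import *
p=np.load("p.npy")
# shift from the bar's edges: x -4, y +2, and slope -0.0075
p=np.r_[T(p,(-3,2.5,0))[:2],p[2]-0.005]; np.save("p.npy",p);print(p)
for n in("top","side"):
    im,D=read_camera(n);h=cv2.cvtColor(im,cv2.COLOR_BGR2HSV)
    for nm,lo,hi in(("yel",(24,120,60),(36,255,255)),("ora",(5,120,60),(18,255,255))):
        m=cv2.inRange(h,lo,hi)
        P=np.array([inv(p,dep(n,(r,c),D)) for r,c in zip(*np.nonzero(m)) if D[r,c]>0]).reshape(-1,3)
        P=P[(abs(P[:,0])<250)&(abs(P[:,1])<120)&(P[:,2]>15)]
        if len(P)<5: print(n,nm,len(P));continue
        print(n,nm,len(P),np.round(np.percentile(P,[3,50,97],axis=0)).tolist(), "slope",np.polyfit(P[:,0],P[:,1],1))
    for r in models.pinpoint(n,"plate")[:1]+models.pinpoint(n,"rack")[:1]:
        print(n,r["conf"],inv(p,onz(n,r["at"],.041)),inv(p,onz(n,r["at"],.012)))
o=cv2.resize(cv2.imread("pics/top0.png")[130:270,180:400],None,fx=3.5,fy=3.5)
for q in [(-200,34,32),(200,34,32),(-200,-34,32),(200,-34,32),(-205,95,66),(40,95,66),(-205,53,49),(40,53,49)]:
    r,c=proj("top",T(p,q));cv2.circle(o,(int((c-179.5)*3.5),int((r-129.5)*3.5)),3,(0,0,255),-1)
cv2.imwrite("pics/ov.png",o)
E
```

```text
[0.5814125  0.01285825 1.33907499]
top yel 1534 [[-198.0, 55.0, 51.0], [-83.0, 74.0, 59.0], [32.0, 93.0, 66.0]] slope [-2.63752514e-03  7.39033029e+01]
top ora 28 [[-126.0, -20.0, 66.0], [-124.0, 3.0, 70.0], [-122.0, 23.0, 74.0]] slope [  1.05359731 133.02932471]
top 0.93 [196.90169435 385.37640203  41.        ] [204.75582437 393.21310159  12.        ]
top 0.91 [ 93.2702136  284.56451498  41.        ] [ 98.49165139 289.84015231  12.        ]
side yel 1162 [[-188.0, 55.0, 53.0], [-51.0, 76.0, 60.0], [42.0, 95.0, 66.0]] slope [-1.30629819e-03  7.51871229e+01]
side ora 502 [[-121.0, -28.0, 22.0], [-117.0, 0.0, 47.0], [86.0, 25.0, 72.0]] slope [-0.05714147 -7.55894919]
side 0.92 [196.43302376 382.81916647  41.        ] [170.66754044 392.61436166  12.        ]
side 0.89 [-346.01612103  108.95021344   41.        ] [-411.03498424   98.92736273   12.        ]
```

View pics/ov.png

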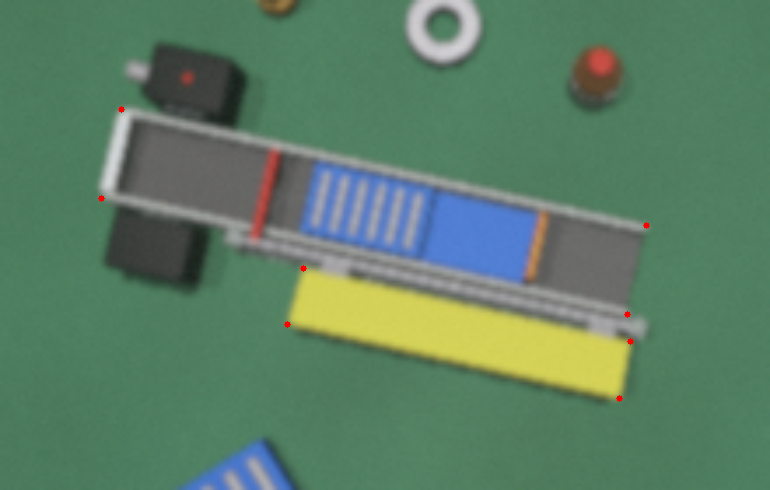

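The pose fit is good: the projected corners sit on the chute and bar to within 2–3 mm. The plate's rear face is at about chute x -127. Next I compute the approach, with the pusher at y≈0 and the presser at y≈76.

```bash
cat >> h.py <<'E'
def to(x,y,z):
    p=np.load("p.npy");s=read_state();R=cv2.Rodrigues(np.eye(3))[0]
    from scipy.spatial.transform import Rotation as Ro
    R=Ro.from_euler("xyz",s["eef_rot"]).as_matrix();w=T(p,(x,y,z))
    print("t",s["time"],"chute",np.round(inv(p,s["tool_pos"]),1),"dp cm",np.round(R.T@(w-s["tool_pos"])*100,2),"yaw",round(-(p[2]-s["eef_rot"][2]),3),"gap",s["finger_gap"],"F",s["wrist_force"])
E
python3 -c "
from h import *
to(-150,38,150)"
```

```text
t 2.0 chute [-709.6  239.1  214.7] dp cm [ 45.32 -38.5    6.46] yaw -1.049 gap 0.09490674114410078 F [0.43320096 0.12751361 0.24619244]
```

move_arm:
  motion:
    - {"dp":[45.3,-38.5,6.4],"yaw":-1.05,"claw":0.67}
    - {"dp":[45.3,-38.5,6.4],"yaw":-1.05,"claw":0.67}
    - {"dp":[45.3,-38.5,6.4],"yaw":-1.05,"claw":0.67}
    - {"dp":[45.3,-38.5,6.4],"yaw":-1.05,"claw":0.67}
    - {"dp":[45.3,-38.5,6.4],"yaw":-1.05,"claw":0.67}
    - {"dp":[45.3,-38.5,6.4],"yaw":-1.05,"claw":0.67}
    - {"dp":[45.3,-38.5,6.4],"yaw":-1.05,"claw":0.67}
    - {"dp":[45.3,-38.5,6.4],"yaw":-1.05,"claw":0.67}
    - {"dp":[45.3,-38.5,6.4],"yaw":-1.05,"claw":0.67}
    - {"dp":[45.3,-38.5,6.4],"yaw":-1.05,"claw":0.67}
    - {"dp":[45.3,-38.5,6.4],"yaw":-1.05,"claw":0.67}
    - {"dp":[45.3,-38.5,6.4],"yaw":-1.05,"claw":0.67}
    - {"dp":[45.3,-38.5,6.4],"yaw":-1.05,"claw":0.67}
    - {"dp":[45.3,-38.5,6.4],"yaw":-1.05,"claw":0.67}
    - {"dp":[45.3,-38.5,6.4],"yaw":-1.05,"claw":0.67}
    - {"dp":[45.3,-38.5,6.4],"yaw":-1.05,"claw":0.67}
    - {"dp":[45.3,-38.5,6.4],"yaw":-1.05,"claw":0.67}

```text
time: 3.7
tool_pos: [0.5094, -0.1257, 0.1509]
eef_rot: [3.141, 0.0, 1.338]
wrist_force: [0.1, 0.5, 0.0]
finger_gap: 0.0636
grip_force: 0.0
```

```bash
python3 -c "
from h import *
to(-150,38,85)
im,D=read_camera('top');cv2.imwrite('pics/a.png',cv2.resize(im[130:270,240:400],None,fx=3,fy=3))
im2,_=read_camera('side');cv2.imwrite('pics/a2.png',np.hstack([cv2.resize(im[130:270,270:400],(390,420)),cv2.resize(im2[120:260,270:400],(390,420))]))"
```

```text
t 3.7 chute [-151.4   38.2  150.9] dp cm [0.14 0.02 6.59] yaw -0.001 gap 0.06360511748634091 F [0.12607216 0.46257226 0.01858968]
```

View pics/a2.png

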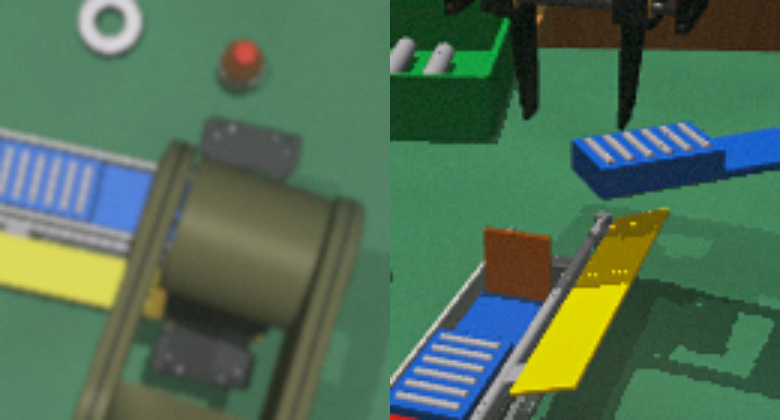

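The fingers are above the chute mouth, one over the channel behind the plate and one over the yellow bar. I descend and press.

move_arm:
  motion:
    - {"dp":[0,0,2],"yaw":0,"claw":0.67}
    - {"dp":[0,0,4],"yaw":0,"claw":0.67}
    - {"dp":[0,0,6],"yaw":0,"claw":0.67}
    - {"dp":[0,0,7],"yaw":0,"claw":0.67}
    - {"dp":[0,0,7.5],"yaw":0,"claw":0.67}
    - {"dp":[0,0,8],"yaw":0,"claw":0.67}
    - {"dp":[0,0,8.5],"yaw":0,"claw":0.67}
    - {"dp":[0,0,9],"yaw":0,"claw":0.67}
    - {"dp":[0,0,9.5],"yaw":0,"claw":0.67}
    - {"dp":[0,0,10],"yaw":0,"claw":0.67}
    - {"dp":[0,0,10.5],"yaw":0,"claw":0.67}
    - {"dp":[0,0,11],"yaw":0,"claw":0.67}
    - {"dp":[0,0,11],"yaw":0,"claw":0.67}
    - {"dp":[0,0,11],"yaw":0,"claw":0.67}

```text
time: 5.2
tool_pos: [0.5098, -0.1245, 0.0407]
eef_rot: [-3.141, -0.0, 1.34]
wrist_force: [-1.1, 0.6, 3.1]
finger_gap: 0.0639
grip_force: 1.6
```

```bash
python3 -c "
from h import *
to(4,38,40)
im2,D=read_camera('side');cv2.imwrite('pics/b.png',cv2.resize(im2[160:340,200:400],(780,600)))
h=cv2.cvtColor(im2,cv2.COLOR_BGR2HSV);p=np.load('p.npy')
for lo,hi in (((24,120,60),(36,255,255)),((5,120,60),(18,255,255)),((0,150,60),(4,255,255))):
  P=np.array([inv(p,dep('side',a,D)) for a in zip(*np.nonzero(cv2.inRange(h,lo,hi)))]);P=P[(abs(P[:,0])<230)&(abs(P[:,1])<110)&(P[:,2]>15)]
  print(np.round(np.percentile(P,[3,25,50,75,97],axis=0)).tolist())"
```

```text
t 5.2 chute [-150.1   38.1   40.7] dp cm [15.41  0.02  0.07] yaw 0.001 gap 0.06392386415349668 F [-1.1208177   0.62748456  3.08815796]
[[-185.0, 56.0, 36.0], [-109.0, 65.0, 38.0], [-48.0, 77.0, 41.0], [3.0, 87.0, 43.0], [41.0, 96.0, 46.0]]
[[-121.0, -21.0, 23.0], [-118.0, -11.0, 37.0], [-117.0, 2.0, 51.0], [-115.0, 14.0, 65.0], [86.0, 26.0, 79.0]]
[[81.0, -61.0, 52.0], [84.0, -12.0, 61.0], [85.0, -3.0, 68.0], [86.0, 20.0, 74.0], [151.0, 38.0, 84.0]]
```

View pics/b.png

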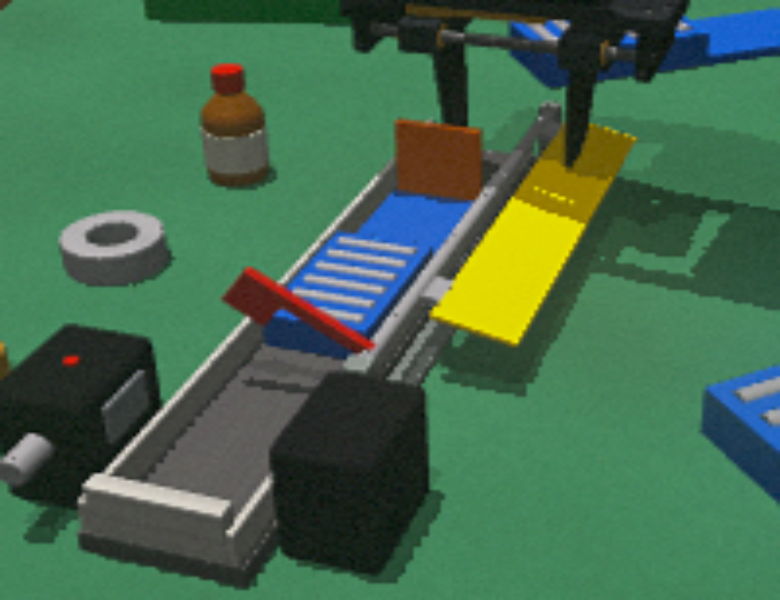

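The gate is open at about 0.55 rad (bar centre near z 40), and the blade is above the body. Now I push.

move_arm:
  motion:
    - {"dp":[0.5,0,0],"yaw":0,"claw":0.67}
    - {"dp":[1,0,0],"yaw":0,"claw":0.67}
    - {"dp":[1.4,0,0],"yaw":0,"claw":0.67}
    - {"dp":[1.8,0,0],"yaw":0,"claw":0.67}
    - {"dp":[2.3,0,0],"yaw":0,"claw":0.67}
    - {"dp":[2.9,0,0],"yaw":0,"claw":0.67}
    - {"dp":[3.5,0,0],"yaw":0,"claw":0.67}
    - {"dp":[4.1,0,0],"yaw":0,"claw":0.67}
    - {"dp":[4.7,0,0],"yaw":0,"claw":0.67}
    - {"dp":[5.3,0,0],"yaw":0,"claw":0.67}
    - {"dp":[5.9,0,0],"yaw":0,"claw":0.67}
    - {"dp":[6.5,0,0],"yaw":0,"claw":0.67}
    - {"dp":[7.1,0,0],"yaw":0,"claw":0.67}
    - {"dp":[7.7,0,0],"yaw":0,"claw":0.67}
    - {"dp":[8.3,0,0],"yaw":0,"claw":0.67}
    - {"dp":[8.9,0,0],"yaw":0,"claw":0.67}
    - {"dp":[9.5,0,0],"yaw":0,"claw":0.67}
    - {"dp":[10,0,0],"yaw":0,"claw":0.67}
    - {"dp":[10.5,0,0],"yaw":0,"claw":0.67}
    - {"dp":[10.5,0,0],"yaw":0,"claw":0.67}

```text
time: 7.25
tool_pos: [0.5342, -0.0221, 0.041]
eef_rot: [3.141, 0.0, 1.34]
wrist_force: [-1.1, -1.9, 4.5]
finger_gap: 0.0637
grip_force: 2.2
```

```bash
python3 -c "
from h import *
to(4,38,40)
im2,D=read_camera('side');cv2.imwrite('pics/c.png',cv2.resize(im2[160:340,200:400],(780,600)))
h=cv2.cvtColor(im2,cv2.COLOR_BGR2HSV);p=np.load('p.npy')
for lo,hi in (((24,120,60),(36,255,255)),((5,120,60),(18,255,255))):
  P=np.array([inv(p,dep('side',a,D)) for a in zip(*np.nonzero(cv2.inRange(h,lo,hi)))]);P=P[(abs(P[:,0])<230)&(abs(P[:,1])<110)&(P[:,2]>15)]
  print(np.round(np.percentile(P,[3,25,50,75,97],axis=0)).tolist())"
```

```text
t 7.25 chute [-44.9  37.9  41. ] dp cm [ 4.89 -0.    0.1 ] yaw 0.001 gap 0.06372757170227762 F [-1.12565581 -1.85469319  4.45085112]
[[-173.0, 56.0, 36.0], [-100.0, 67.0, 38.0], [-32.0, 78.0, 41.0], [9.0, 89.0, 43.0], [42.0, 96.0, 46.0]]
[[-28.0, -22.0, 22.0], [-26.0, -11.0, 35.0], [-25.0, 2.0, 50.0], [-25.0, 15.0, 63.0], [85.0, 26.0, 75.0]]
```

View pics/c.png

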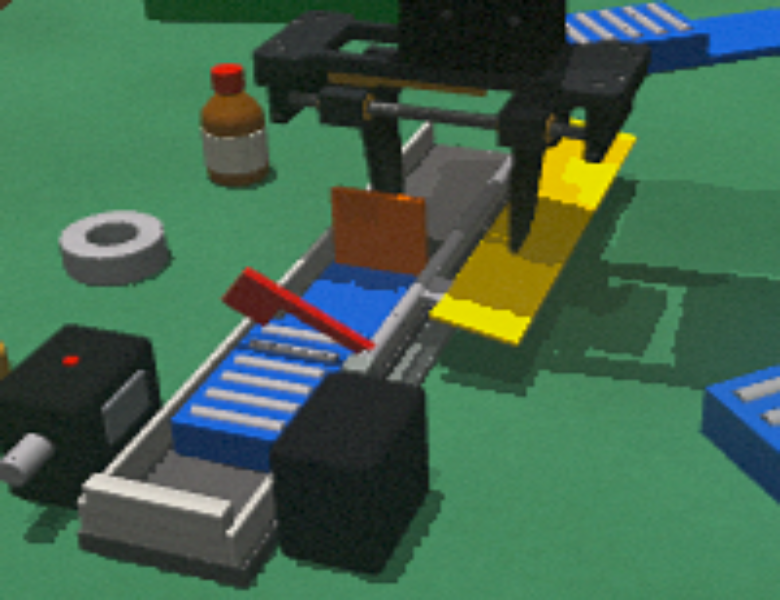

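The nose is past the raised blade with the gate still open, and about 49 mm remain.

move_arm:
  motion:
    - {"dp":[0.5,0,0],"yaw":0,"claw":0.67}
    - {"dp":[1,0,0],"yaw":0,"claw":0.67}
    - {"dp":[1.5,0,0],"yaw":0,"claw":0.67}
    - {"dp":[2,0,0],"yaw":0,"claw":0.67}
    - {"dp":[2.5,0,0],"yaw":0,"claw":0.67}
    - {"dp":[2.9,0,0],"yaw":0,"claw":0.67}
    - {"dp":[3.2,0,0],"yaw":0,"claw":0.67}
    - {"dp":[3.5,0,0],"yaw":0,"claw":0.67}
    - {"dp":[3.8,0,0],"yaw":0,"claw":0.67}
    - {"dp":[4,0,0],"yaw":0,"claw":0.67}
    - {"dp":[4.2,0,0],"yaw":0,"claw":0.67}
    - {"dp":[4.4,0,0],"yaw":0,"claw":0.67}
    - {"dp":[4.5,0,0],"yaw":0,"claw":0.67}
    - {"dp":[4.6,0,0],"yaw":0,"claw":0.67}
    - {"dp":[4.6,0,0],"yaw":0,"claw":0.67}

```text
time: 8.8
tool_pos: [0.5445, 0.0217, 0.041]
eef_rot: [3.141, 0.001, 1.34]
wrist_force: [-1.7, -5.7, 4.7]
finger_gap: 0.0637
grip_force: 3.4
```

```bash
python3 -c "
from h import *
to(4,38,40)"
```

```text
t 8.8 chute [ 0.2 38.  41. ] dp cm [0.38 0.   0.1 ] yaw 0.001 gap 0.06365070649639695 F [-1.70301889 -5.74661714  4.69161621]
```

move_arm:
  motion:
    - {"dp":[0.1,0,0],"yaw":0,"claw":0.67}
    - {"dp":[0.2,0,0],"yaw":0,"claw":0.67}
    - {"dp":[0.2,0,0],"yaw":0,"claw":0.67}

```text
time: 9.1
tool_pos: [0.5449, 0.0236, 0.041]
eef_rot: [3.141, 0.001, 1.34]
wrist_force: [-1.9, -5.2, 4.9]
finger_gap: 0.0637
grip_force: 3.5
```

move_arm:
  motion:
    - {"dp":[0.1,0,0],"yaw":0,"claw":0.67}
    - {"dp":[0.2,0,0],"yaw":0,"claw":0.67}
    - {"dp":[0.2,0,0],"yaw":0,"claw":0.67}

```text
time: 9.4
tool_pos: [0.5451, 0.0244, 0.041]
eef_rot: [3.142, 0.004, 1.34]
wrist_force: [-3.7, -9.8, 6.7]
finger_gap: 0.064
grip_force: 5.9
```

move_arm:
  motion:
    - {"dp":[0.1,0,0],"yaw":0,"claw":0.67}
    - {"dp":[0.2,0,0],"yaw":0,"claw":0.67}
    - {"dp":[0.2,0,0],"yaw":0,"claw":0.67}

```text
time: 9.7
tool_pos: [0.5451, 0.0244, 0.0411]
eef_rot: [-3.141, 0.008, 1.339]
wrist_force: [-5.2, -17.8, 8.6]
finger_gap: 0.0638
grip_force: 9.4
```

The tool has stalled at chute x≈3 and the force is rising, so the rack is home. I check before releasing.

```bash
python3 -c "
from h import *
to(4,38,40)
im2,D=read_camera('side');cv2.imwrite('pics/d.png',cv2.resize(im2[160:340,200:400],(780,600)))"
```

```text
t 9.7 chute [ 2.9 38.  41.1] dp cm [0.11 0.   0.11] yaw 0.0 gap 0.06384682156389396 F [ -5.23169462 -17.79972615   8.62988754]
```

View pics/d.png

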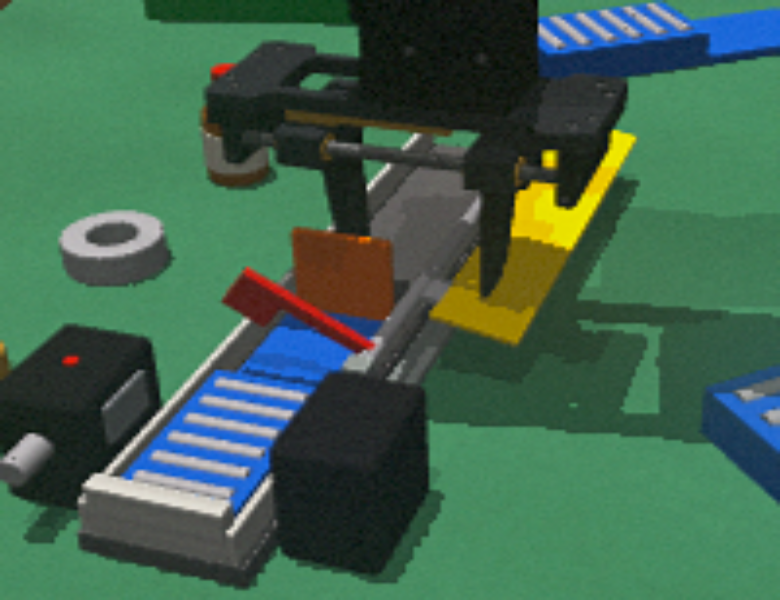

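The nose is against the stop. I back the pusher off and then rise slowly so the gate closes.

move_arm:
  motion:
    - {"dp":[-0.3,0,0],"yaw":0,"claw":0.67}
    - {"dp":[-0.7,0,0],"yaw":0,"claw":0.67}
    - {"dp":[-1.1,0,0],"yaw":0,"claw":0.67}
    - {"dp":[-1.4,0,0],"yaw":0,"claw":0.67}
    - {"dp":[-1.4,0,-0.4],"yaw":0,"claw":0.67}
    - {"dp":[-1.4,0,-0.9],"yaw":0,"claw":0.67}
    - {"dp":[-1.4,0,-1.4],"yaw":0,"claw":0.67}
    - {"dp":[-1.4,0,-1.9],"yaw":0,"claw":0.67}
    - {"dp":[-1.4,0,-2.5],"yaw":0,"claw":0.67}
    - {"dp":[-1.4,0,-3.5],"yaw":0,"claw":0.67}
    - {"dp":[-1.4,0,-5],"yaw":0,"claw":0.67}
    - {"dp":[-1.4,0,-8],"yaw":0,"claw":0.67}
    - {"dp":[-1.4,0,-11],"yaw":0,"claw":0.67}
    - {"dp":[-1.4,0,-14],"yaw":0,"claw":0.67}
    - {"dp":[-1.4,0,-14],"yaw":0,"claw":0.67}
    - {"dp":[-1.4,0,-14],"yaw":0,"claw":0.67}
    - {"dp":[-1.4,0,-14],"yaw":0,"claw":0.67}

```text
time: 11.45
tool_pos: [0.5417, 0.0147, 0.1795]
eef_rot: [-3.14, 0.0, 1.34]
wrist_force: [0.6, 0.1, 0.7]
finger_gap: 0.0636
grip_force: 0.0
```

```bash
python3 -c "
from h import *
to(4,38,180)
im2,D=read_camera('side');cv2.imwrite('pics/e.png',cv2.resize(im2[160:340,200:400],(780,600)))"
```

```text
t 11.45 chute [ -7.3  39.1 179.5] dp cm [ 1.13  0.11 -0.05] yaw 0.001 gap 0.06361528457798869 F [0.5751839  0.14604888 0.66681231]
```

View pics/e.png

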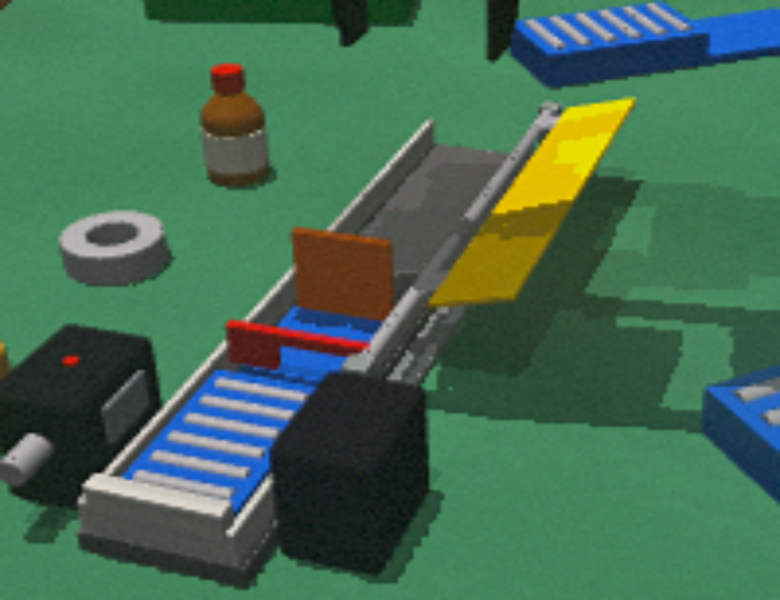

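The gate is shut behind the pins, the rack is home and the arm is clear.

```bash
python3 -c "
from bench import *
print(job_done())"
```

```text
the job is handed in; nothing more can be done
None
```

I handed the job in at about 11.5 s: the last picture showed the rack's nose against the end stop, the gate shut behind the pins, the arm clear and the bystanders in view undisturbed; the hand-in returned no verdict.

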